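Close the screw tub and check its lid with the telescoping gauge arm

TASK

First press the loose orange lid down onto the white tub until it is seated level on the rim, then push the green lock button fully down to release the gauge arm. Take the arm by its black knob, draw it out over the lid until its pointer lines up with the red rider on the scale, and hold it there: it springs back if let go, so finish while still holding the knob. Leave the red rider and the things lying around where they are.

Things in the scene. Friction and masses are not known exactly. Their poses are not given: they have to be found in the camera images.
- gauge_stand: Gauge stand, fixed: grey base 315 x 143 x 10 mm carrying a blue tube, white tub and white scale rail. Origin at worktop level, z up. In its frame (mm) the arm is drawn out along +x; base x -190..125, y -55..88; blue tube along x -194..-60, 38 wide, top z 84 (collar at its mouth 86); rail along x at y 62..82, top z 64, ticks every 10.
- tub_base (a point): White round tub fixed in the stand, at x 70 mm, y 0 of the stand. This point is the centre of its underside, 10 mm over the worktop; 48 mm from there up to the rim, rim 85 mm across outside. Four small sprung catches inside the rim hold the lid 7 mm too high until it is pressed; they give way at about 5 to 10 N in all, then the lid stops on the rim.
- lid: Loose orange lid, flat disc 88 mm across, 4 mm thick, with a plug 10 mm deep below, 56 to 112 g. Origin at the centre of the disc's underside: 48 mm above tub_base when seated, 7 mm higher at the start. Press on the middle of its flat top, 4 mm above the origin. An unseated lid blocks the arm.
- button_top (a point): Centre of the top of the round green lock button, 24 mm across, on top of the blue tube at x -110 mm of the stand; moves with the button. It stands 8.5 mm over the black collar round it and sinks 8 mm when fully pushed, straight down, with about 3 to 5 N.
- lock_button (a joint): How far the lock button is pushed down, m: 0 up (arm locked), 0.008 fully down (arm released from about 0.006). It stays where it is left; no need to hold it.
- gauge_arm (a joint): How far the steel gauge arm is drawn out along the stand's +x, m: 0 fully in (locked at the start), stop at 0.115. A spring draws it back with 1.3 N when in, about 4 N when out 0.1.
- pull_knob: Black upright round knob on the arm's end: 18 mm across, 35 mm high, free to turn on its axis. Origin at its foot, on the arm's top (77.5 mm over the worktop; arm's underside 65.5 mm, 3.5 mm over a seated lid). With the arm in it is at x -8 mm, y 0 of the stand, 52 mm before the tube's mouth. The arm is 22 mm wide; its pointer bar (top z 71 mm) runs to the scale on the +y side.
- pointer_tip (a point): Tip of the arm's thin pointer over the scale rail, at x -8 mm + extension, y 68 mm, z 68 mm of the stand.
- rider_mark (a point): Tip of the red nib of the red rider (12 x 12 x 18 mm, clipped on the outer side of the scale rail), at y 69 mm, z 68 mm of the stand. Axes as the stand's. The pointer lines up when both tips have the same x in the stand's frame.
- red_rider (a joint): Where the red rider sits on the scale, m: equal to the gauge_arm extension at which the pointer lines up with it, 0.06 to 0.10. It stays unless knocked; leave it.
- tape_measure: Bystander: black and yellow tape measure 49 x 88 x 65 mm on the worktop; origin under its centre.
- marker_pen: Bystander: black and white marker pen 130 x 18 x 18 mm lying on the worktop along its x; origin under its centre.
- sanding_block: Bystander: green sanding block 64 x 100 x 30 mm on the worktop; origin under its centre.

How it is judged:
By the outcome, as a careful person would: the job done as asked, in the order asked, and still so for the second after the job is handed in, while the arm keeps its last pose, push and grip.
It also fails if it takes over 51 s, if anything falls off the work surface, if the arm or the gripper's body presses on something with over 40 N, if the wrist force passes 120 N, or if a joint passes its speed limit or range.

ROBOT

A 6-joint arm with a two-finger parallel gripper is mounted at the origin on a cart in front of the work surface, level with it; the furniture and walls round the work are solid. World frame = base frame: x ahead of the robot, y to its left, z up, the work surface at z = 0. Lengths are in m, angles in rad, forces in N, time in s.
With the tool pointing down it reaches from about 0.25 to 0.775 m from the base axis. Payload 4 kg.
Tool frame: the origin (TCP) lies at the very end of the fingers, on their centre line; the grasp point (between the pads) lies 19 mm behind it; z points along the fingers, y is the line along which they close (so a half turn about z gives the same grasp; the last joint's range is limited). The gripper opens to 94 mm and grips with 3 to 60 N. Pads are 16 mm wide; open, the fingers measure 119 mm over their backs; the gripper's body (75 mm by 177 mm) begins 78 mm behind the grasp point.
Start: joints at [1.068, 0.087, 1.371, -0, 1.684, -0.103], TCP at [0.214, 0.507, 0.206] pointing down, gripper open.
Joint ranges: [-3.1, 3.1], [-0.76, 2.03], [0.27, 2.55], [-1.08, 4.22], [0.17, 2.65], [-2.57, 2.57]. Speed limits (rad/s): [2.79, 2.79, 3.14, 3.14, 3.14, 3.14].

INTERFACE

Orientations are given as [roll, pitch, yaw] about the fixed x, y, z axes, in that order (R = Rz(yaw) Ry(pitch) Rx(roll)).
In Python, from bench import robot, vision gives the robot as it stands.
- The arm moves only by the shell command python3 -m crank 'ROWS'. ROWS is JSON, a list of rows, each a list of 3 entries, a list of its own where there are three numbers: the closure, from 0 (fully open) to 1 (shut), then the shift along the tool's x, y, z in m, then the turn, a rotation vector about the tool's x, y, z in degrees. A call has 1 to 8 rows; each row shifts and turns the commanded pose from where the row before left it, along the tool's axes as they then stand; what a row does not reach is not made up. A row lasts 1/10 s, in which the tool goes at most 50 mm and 8.59 degrees, less where a joint would pass 70% of its speed; a pose out of reach is approached as far as the arm can. A call with a gripper value outside its range is refused whole. The fingers move at their own pace and stop on an object; the grip force is fixed at half the most. Time passes only in rows, so rows that do not move let the fingers close. It gives the time, the measured TCP pose, the force, the opening and the grip force at its end, in the units of the state.
- robot.get_obs(): the state, without advancing time (a new reading comes with each control period).
- vision.snapshot(name): name is "side" or "top" or "wrist"; returns a dict with "color" (420x560x3 uint8, red, green, blue), "z_map" (420x560 float32, m along the optical axis (not along the pixel's ray), 0 where there is no reading), "fx", "fy", "cx", "cy" (pixels), "dist" ([k1, k2, p1, p2, k3] as OpenCV has them; the pictures are not rectified), "R" (3x3) and "t" (3): a world point X has camera coordinates R X + t. Camera axes: x right, y down, z forward; pixel columns grow to the right and rows downward; lengths in m; the calibration is good to about 2 mm. A picture is of the moment at which its call begins.
- robot.close_job(): hands the job in; it is judged then, once.
The state is a dict: "time": time; "joint_positions": joint angles; "qvel": joint speeds; "joint_torque": joint torques, N m; "tool_pos": TCP position; "ee_rot": TCP orientation; "wrist_force": force on the tool from outside, world axes, zero at the start; "wrist_torque": the same for the moment, N m; "width": finger opening in m; "finger_force": force on a finger pad.
Only numpy, scipy, OpenCV 4.12 (cv2) and the standard library are available. Lean on these libraries where they do the work, as an engineer would, in place of code of your own. Each camera call takes 0.05 s, during which the arm holds its last target. There are 200 camera calls.

## Working session

There is one attempt and no reset: what is moved stays moved. The work goes in short steps, Python scripts to look and compute and a shell command to move; the robot and the scene stay as the last step left them, time stands still between calls to the robot, and variables do not carry over. Pictures are saved under pics/ and viewed, at most 10 in all, crops included, and the job is handed in when it is done.

```bash
mkdir -p pics; ls; python3 - <<'E'
from bench import robot, vision
import cv2,numpy as np
o=robot.get_obs();print(o)
for n in("side","top"):
    s=vision.snapshot(n);np.savez(''+n+'0.npz',**s)
    cv2.imwrite(f'pics/{n}0.png',s["color"][...,::-1])
    print(n,s["fx"],s["fy"],s["cx"],s["cy"],s["dist"],s["R"],s["t"])
E
```

```text
pics
{'time': 0.0, 'joint_positions': array([ 1.06790349e+00,  8.79845547e-02,  1.37223805e+00,  1.38013839e-05,
        1.68357832e+00, -1.03056912e-01]), 'qvel': array([-8.59470823e-05, -1.11578833e-03,  1.77718922e-03,  6.53423356e-05,
        5.16899653e-04,  1.32050444e-03]), 'joint_torque': array([ 7.57725084e-04, -3.40182638e+01, -3.02429903e+01,  7.16538448e-02,
        3.30405752e-02, -1.03187108e-04]), 'tool_pos': array([0.21381477, 0.50615501, 0.20429624]), 'ee_rot': array([-3.13939751e+00, -2.40819293e-04,  2.74175801e+00]), 'wrist_force': array([-0.23789279,  0.57892062,  0.19631676]), 'wrist_torque': array([-0.01736775,  0.01742867, -0.03185681]), 'finger_force': 0.0, 'width': 0.09375964665813821}
side 537.3556402927604 537.3556402927604 272.96234691732457 212.96420384080696 [0.05567164 0.         0.         0.         0.        ] [[ 0.99717456 -0.07421328  0.01163153]
 [-0.03419301 -0.58629264 -0.8093774 ]
 [ 0.06688603  0.80669284 -0.58717368]] [-0.55345834  0.07634846  1.64388445]
top 460.5218930962749 460.5218930962749 270.9724368928401 205.5770989473187 [-0.12991052  0.          0.          0.          0.        ] [[ 2.01530603e-02 -9.99796434e-01 -9.72471813e-04]
 [-9.86839618e-01 -1.97357808e-02 -1.60493198e-01]
 [ 1.60441334e-01  4.19410281e-03 -9.87036467e-01]] [-0.0082468   0.53044784  1.39395999]
```

View pics/top0.png

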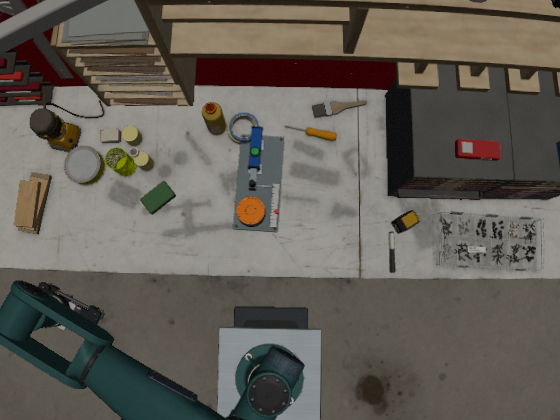

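View pics/side0.png

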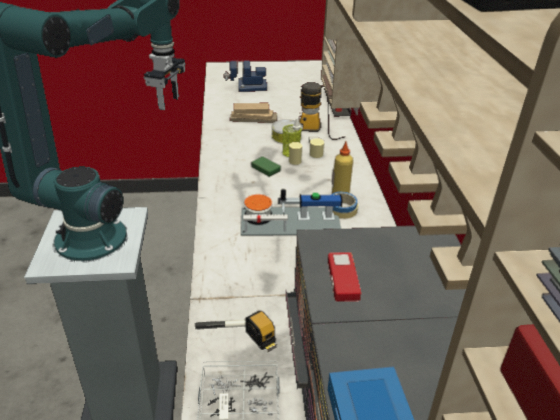

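The top view shows the stand with +x toward the robot: lid at (250,210), button (255,152), knob (252,184), rider at (276,211). The side view shows lid (258,202), button (316,196), knob (283,195) and rider (258,217).

```bash
cat > h.py <<'E'
import cv2,numpy as np
def ray(s,uv):
    K=np.array([[s["fx"],0,s["cx"]],[0,s["fy"],s["cy"]],[0,0,1]],float)
    p=cv2.undistortPoints(np.array([[uv]],float),K,np.array(s["dist"],float))[0,0]
    d=s["R"].T@np.array([p[0],p[1],1.]); return -s["R"].T@s["t"],d
def plane(s,uv,z):
    c,d=ray(s,uv); return c+d*(z-c[2])/d[2]
def tri(*rays):
    A=np.zeros((3,3));b=np.zeros(3)
    for c,d in rays:
        d=d/np.linalg.norm(d);P=np.eye(3)-np.outer(d,d);A+=P;b+=P@c
    x=np.linalg.solve(A,b)
    return x,[np.linalg.norm(np.cross(x-c,d/np.linalg.norm(d)))*1e3 for c,d in rays]
def mask(s,lo,hi,box=None):
    h=cv2.cvtColor(s["color"],cv2.COLOR_RGB2HSV);m=cv2.inRange(h,np.array(lo),np.array(hi))
    if box is not None:
        k=np.zeros_like(m);k[box[1]:box[3],box[0]:box[2]]=255;m&=k
    return m
def blobs(m,n=3,amin=3):
    k,l,st,c=cv2.connectedComponentsWithStats(m)
    i=sorted(range(1,k),key=lambda i:-st[i,4]);return [(c[j].round(2),st[j]) for j in i[:n] if st[j,4]>=amin]
E
python3 - <<'E'
from h import *
S={n:dict(np.load(n+'0.npz')) for n in("top","side")}
box={"top":(225,115,295,240),"side":(230,175,350,240)}
cols={"orange":((5,150,120),(18,255,255)),"green":((45,120,60),(75,255,255)),"red":((0,170,100),(4,255,255)),"blue":((105,120,60),(125,255,255)),"black":((0,0,0),(180,255,45))}
for c,(lo,hi) in cols.items():
    B={}
    for n in S:
        B[n]=blobs(mask(S[n],lo,hi,box[n]));print(c,n,[(list(b[0]),list(b[1])) for b in B[n]])
    if all(B.values()):print('  ',tri(*[ray(S[n],B[n][0][0]) for n in S]))
z=S["top"]["z_map"]
# height map of the top view around shelf/stand: highest points by x for |y|<0.15
v,u=np.nonzero(z>0);Z=z[v,u];s=S["top"]
K=np.array([[s["fx"],0,s["cx"]],[0,s["fy"],s["cy"]],[0,0,1]],float)
p=cv2.undistortPoints(np.stack([u,v],1).astype(float)[:,None],K,s["dist"])[:,0]
X=(np.c_[p*Z[:,None],Z]-s["t"])@s["R"]
for x0 in np.arange(.3,1.1,.05):
    k=(abs(X[:,1]-.03)<.15)&(abs(X[:,0]-x0)<.025)
    if k.any():print(round(x0,2),np.percentile(X[k,2],[50,99]).round(3))
E
```

```text
orange top [([np.float64(250.19), np.float64(209.97)], [np.int32(236), np.int32(196), np.int32(29), np.int32(28), np.int32(624)])]
orange side [([np.float64(257.59), np.float64(202.03)], [np.int32(245), np.int32(195), np.int32(26), np.int32(15), np.int32(319)])]
   (array([0.51107018, 0.06559646, 0.06784821]), [np.float64(0.47348503654023416), np.float64(0.4734850365404036)])
green top [([np.float64(254.5), np.float64(150.79)], [np.int32(251), np.int32(148), np.int32(8), np.int32(7), np.int32(48)])]
green side [([np.float64(315.27), np.float64(195.64)], [np.int32(312), np.int32(193), np.int32(8), np.int32(6), np.int32(33)])]
   (array([0.69163184, 0.05632123, 0.09153351]), [np.float64(0.7671215131066458), np.float64(0.7671215131064899)])
red top [([np.float64(275.89), np.float64(211.11)], [np.int32(274), np.int32(210), np.int32(4), np.int32(3), np.int32(9)])]
red side [([np.float64(258.5), np.float64(218.5)], [np.int32(258), np.int32(216), np.int32(2), np.int32(6), np.int32(12)])]
   (array([ 0.50990568, -0.0131668 ,  0.06170873]), [np.float64(0.6105872298141726), np.float64(0.610587
[... 901 characters left out ...]
08)], [np.int32(248), np.int32(166), np.int32(12), np.int32(4), np.int32(25)])]
black side [([np.float64(257.47), np.float64(222.09)], [np.int32(248), np.int32(221), np.int32(20), np.int32(3), np.int32(34)]), ([np.float64(282.75), np.float64(195.16)], [np.int32(281), np.int32(190), np.int32(4), np.int32(10), np.int32(32)])]
   (array([0.55463152, 0.06002613, 0.006535  ]), [np.float64(46.62777275820374), np.float64(46.627772758203854)])
0.3 [-0.888  0.007]
0.35 [0.001 0.008]
0.4 [0.    0.007]
0.45 [0.002 0.069]
0.5 [0.006 0.074]
0.55 [0.004 0.073]
0.6 [0.005 0.111]
0.65 [0.005 0.087]
0.7 [0.678 0.852]
0.75 [0.68  0.762]
0.8 [0.003 0.68 ]
0.85 [0.001 0.044]
0.9 [0.    0.008]
0.95 [0.084 0.192]
```

```bash
python3 -m crank '[[0,[-0.033,-0.0215,-0.004],[0,0,0]],[0,[-0.033,-0.0215,-0.004],[0,0,0]],[0,[-0.033,-0.0215,-0.004],[0,0,0]],[0,[-0.033,-0.0215,-0.004],[0,0,0]],[0,[-0.033,-0.0215,-0.004],[0,0,0]],[0,[-0.033,-0.0215,-0.004],[0,0,0]],[0,[-0.033,-0.0215,-0.004],[0,0,0]]]'
python3 -m crank '[[0,[-0.033,-0.0215,-0.004],[0,0,0]],[0,[-0.033,-0.0215,-0.004],[0,0,0]],[0,[-0.033,-0.0215,-0.004],[0,0,0]],[0,[-0.033,-0.0215,-0.004],[0,0,0]],[0,[-0.033,-0.0215,-0.004],[0,0,0]],[0,[-0.033,-0.0215,-0.004],[0,0,0]],[0,[-0.033,-0.0215,-0.004],[0,0,0]]]'
python3 -m crank '[[0,[0,0,0],[0,0,8]],[0,[0,0,0],[0,0,8]],[0,[0,0,0],[0,0,8]],[0,[0,0,0],[0,0,8]],[0,[0,0,0],[0,0,8]],[0,[0,0,0],[0,0,8]],[0,[0,0,0],[0,0,8]],[0,[0,0,0],[0,0,8]]]'
python3 -m crank '[[0,[0,0,0],[0,0,6]],[0,[0,0,0],[0,0,0]],[0,[0,0,0],[0,0,0]]]'
python3 - <<'E'
from bench import robot, vision
import cv2,numpy as np
s=vision.snapshot("wrist");np.savez('wrist1.npz',**s)
cv2.imwrite('pics/wrist1.png',s["color"][...,::-1])
print(s["R"],s["t"],-s["R"].T@s["t"],robot.get_obs()["joint_positions"])
E
```

```text
time: 0.8
tool_pos: [0.3687, 0.2766, 0.2332]
ee_rot: [-3.141, -0.0, 2.742]
wrist_force: [0.0, -0.2, -1.4]
width: 0.0941
finger_force: 0.0
time: 1.5
tool_pos: [0.5229, 0.048, 0.2611]
ee_rot: [-3.142, -0.001, 2.742]
wrist_force: [0.4, 0.2, 1.3]
width: 0.094
finger_force: 0.0
time: 2.3
tool_pos: [0.5222, 0.0495, 0.2608]
ee_rot: [-3.14, -0.0, 1.619]
wrist_force: [-0.9, 0.3, 0.6]
width: 0.0942
finger_force: 0.0
time: 2.6
tool_pos: [0.5223, 0.0496, 0.261]
ee_rot: [-3.141, -0.0, 1.522]
wrist_force: [0.1, 0.9, -1.0]
width: 0.0938
finger_force: 0.0
[[ 9.98835445e-01 -4.82466547e-02  1.15268843e-04]
 [-4.67643485e-02 -9.67554501e-01  2.48296964e-01]
 [-1.18679690e-02 -2.48013200e-01 -9.68683955e-01]] [-0.51987685  0.03317331  0.46265505] [0.52631353 0.12175922 0.43998962] [-1.35600669e-02  2.69541219e-02  1.32470758e+00  9.75206083e-05
  1.79055658e+00  3.53034836e-02]
```

View pics/wrist1.png

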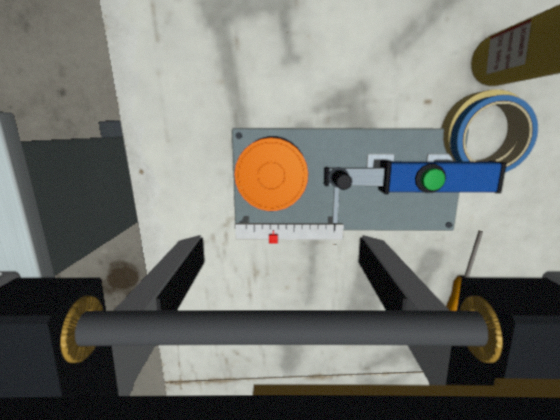

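Wrist view: lid at (271,174), knob (342,180), button (432,178), rider (273,238), pointer tip near (337,224). I'll measure these and triangulate them against the fixed views.

```bash
cat > m.py <<'E'
from h import *
S={n:dict(np.load(n+k+'.npz')) for n,k in(("top",'0'),("side",'0'),("wrist",'1'))}
box={"top":(225,115,295,240),"side":(230,175,350,240),"wrist":(225,120,515,250)}
cols={"orange":((3,150,120),(18,255,255)),"green":((45,120,60),(75,255,255)),"red":((0,170,100),(3,255,255))}
P={}
for c,(lo,hi) in cols.items():
    B={n:blobs(mask(S[n],lo,hi,box[n]))[0] for n in S}
    print(c,B["wrist"])
    P[c],e=tri(*[ray(S[n],B[n][0]) for n in S]);print('  3view',P[c].round(4),np.round(e,1))
    for z in {"orange":(.065,.069),"green":(.0925,),"red":(.068,.071)}[c]:print('  wrist@',z,plane(S["wrist"],B["wrist"][0],z).round(4), 'top',plane(S["top"],B["top"][0],z).round(4))
b=blobs(mask(S["wrist"],(0,0,0),(180,255,40),(320,160,356,192)))
print('knob',b)
E
python3 m.py; python3 - <<'E'
import cv2
i=cv2.imread('pics/wrist1.png')[120:250,225:460];cv2.imwrite('pics/c1.png',cv2.resize(i,None,fx=3.4,fy=3.4,interpolation=cv2.INTER_NEAREST))
E
```

```text
orange (array([270.91, 173.78]), array([ 235,  137,   73,   74, 4179], dtype=int32))
  3view [0.5114 0.0675 0.066 ] [1.8 0.8 1.6]
  wrist@ 0.065 [0.5117 0.069  0.065 ] top [0.512  0.0658 0.065 ]
  wrist@ 0.069 [0.5118 0.0695 0.069 ] top [0.5114 0.0656 0.069 ]
green (array([433.37, 179.02]), array([423, 168,  22,  23, 392], dtype=int32))
  3view [0.6922 0.0571 0.0911] [0.8 1.2 1.2]
  wrist@ 0.0925 [0.6926 0.0581 0.0925] top [0.6922 0.0563 0.0925]
red (array([273.  , 238.42]), array([270, 234,   7,   9,  57], dtype=int32))
  3view [ 0.5098 -0.0136  0.0622] [0.8 0.6 0.4]
  wrist@ 0.068 [ 0.5099 -0.0119  0.068 ] top [ 0.5096 -0.0131  0.068 ]
  wrist@ 0.071 [ 0.51   -0.0108  0.071 ] top [ 0.5091 -0.0131  0.071 ]
knob [(array([337.18, 175.47]), array([331, 170,  16,  15, 117], dtype=int32)), (array([325.96, 175.24]), array([325, 168,   4,  17,  46], dtype=int32))]
```

View pics/c1.png

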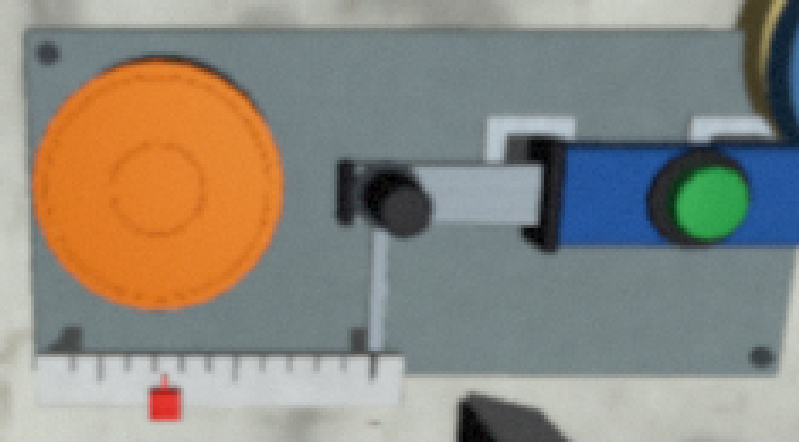

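The crop shows the pointer on a tick at crop x≈373 and the rider nib at x≈165, about 7.6 ticks apart, so roughly 76 mm of travel. Next I close the gripper and go down over the lid centre.

```bash
python3 -m crank '[[1,[0.018,-0.0115,0.03],[0,0,0]],[1,[0,0,0.035],[0,0,0]],[1,[0,0,0.035],[0,0,0]],[1,[0,0,0.03],[0,0,0]],[1,[0,0,0.03],[0,0,0]],[1,[0,0,0.02],[0,0,0]],[1,[0,0,0],[0,0,0]],[1,[0,0,0],[0,0,0]]]'
python3 -m crank '[[1,[0,0,0.005],[0,0,0]],[1,[0,0,0.003],[0,0,0]],[1,[0,0,0],[0,0,0]]]'
```

```text
time: 3.45
tool_pos: [0.512, 0.0681, 0.0818]
ee_rot: [-3.141, -0.0, 1.521]
wrist_force: [-0.5, 0.6, 0.7]
width: 0.0331
finger_force: 0.0
time: 3.75
tool_pos: [0.5122, 0.0681, 0.0739]
ee_rot: [3.141, -0.0, 1.52]
wrist_force: [0.2, -0.4, 0.5]
width: 0.0093
finger_force: 0.0
```

```bash
python3 -m crank '[[1,[0,0,0.003],[0,0,0]],[1,[0,0,0.002],[0,0,0]],[1,[0,0,0],[0,0,0]]]'
python3 -m crank '[[1,[0,0,0.003],[0,0,0]],[1,[0,0,0],[0,0,0]]]'
python3 -m crank '[[1,[0,0,0.002],[0,0,0]],[1,[0,0,0],[0,0,0]]]'
python3 -m crank '[[1,[0,0,0.001],[0,0,0]],[1,[0,0,0],[0,0,0]]]'
```

```text
time: 4.05
tool_pos: [0.5121, 0.0681, 0.0686]
ee_rot: [3.141, -0.0, 1.52]
wrist_force: [-0.2, 0.2, 1.2]
width: 0.0006
finger_force: 0.5
time: 4.25
tool_pos: [0.5125, 0.0681, 0.0659]
ee_rot: [3.14, -0.0, 1.52]
wrist_force: [1.6, 0.3, 2.8]
width: 0.0004
finger_force: 1.6
time: 4.45
tool_pos: [0.5127, 0.0682, 0.0653]
ee_rot: [3.139, -0.0, 1.52]
wrist_force: [-2.2, -0.5, 9.1]
width: -0.0001
finger_force: 4.2
time: 4.65
tool_pos: [0.5122, 0.0683, 0.0631]
ee_rot: [3.141, -0.0, 1.52]
wrist_force: [-0.5, -0.7, 0.7]
width: 0.0007
finger_force: 0.0
```

```bash
python3 -m crank '[[1,[0,0,0.001],[0,0,0]],[1,[0,0,0],[0,0,0]]]'
python3 -m crank '[[1,[0,0,0.002],[0,0,0]],[1,[0,0,0],[0,0,0]]]'
python3 -m crank '[[1,[0,0,0.001],[0,0,0]],[1,[0,0,0],[0,0,0]]]'
```

```text
time: 4.85
tool_pos: [0.5121, 0.0682, 0.0625]
ee_rot: [3.141, -0.0, 1.52]
wrist_force: [-1.9, 0.2, 7.4]
width: 0.0005
finger_force: 3.7
time: 5.05
tool_pos: [0.5121, 0.0682, 0.0624]
ee_rot: [3.141, -0.0, 1.52]
wrist_force: [-4.6, -0.4, 15.0]
width: 0.0005
finger_force: 7.7
time: 5.25
tool_pos: [0.5121, 0.0683, 0.0623]
ee_rot: [3.14, -0.0, 1.52]
wrist_force: [-7.4, 0.3, 19.8]
width: 0.0
finger_force: 9.6
```

```bash
python3 -m crank '[[1,[0,0,-0.02],[0,0,0]],[1,[0,0,-0.035],[0,0,0]],[1,[0,0,-0.04],[0,0,0]],[1,[0,0,-0.04],[0,0,0]],[1,[0,0,-0.04],[0,0,0]],[1,[0,0,0],[0,0,0]],[1,[0,0,0],[0,0,0]]]'
python3 - <<'E'
from bench import robot, vision
import cv2,numpy as np
S={}
for n in("wrist","side"):
    s=vision.snapshot(n);np.savez(n+'2.npz',**s);S[n]=s
a=S["wrist"]["color"][...,::-1];b=cv2.resize(np.ascontiguousarray(S["side"]["color"][170:245,225:350,::-1]),None,fx=4,fy=4)
cv2.imwrite('pics/w2.png',a);cv2.imwrite('pics/s2.png',b)
s=S["wrist"];z=s["z_map"];from h import *
m=mask(s,(3,150,120),(18,255,255));print(blobs(m))
v,u=np.nonzero(cv2.erode(m,np.ones((5,5)))&(z>0).astype(np.uint8)*255)
K=np.array([[s["fx"],0,s["cx"]],[0,s["fy"],s["cy"]],[0,0,1]],float)
p=cv2.undistortPoints(np.stack([u,v],1).astype(float)[:,None],K,s["dist"])[:,0];Z=z[v,u]
X=(np.c_[p*Z[:,None],Z]-s["t"])@s["R"];X=X[abs(X[:,2]-.064)<.006]
A=np.c_[X[:,:2]-X[:,:2].mean(0),np.ones(len(X))];print(np.linalg.lstsq(A,X[:,2],rcond=None)[0],X.mean(0),len(X))
E
```

```text
time: 5.95
tool_pos: [0.5122, 0.0681, 0.2337]
ee_rot: [3.141, -0.0, 1.52]
wrist_force: [0.1, 0.3, 0.7]
width: 0.0002
finger_force: 0.0
[(array([280.34, 192.07]), array([ 243,  155,   76,   75, 4500], dtype=int32)), (array([471.26, 353.05]), array([463, 346,  18,  18, 125], dtype=int32)), (array([486.3 , 306.52]), array([479, 301,  13,  10,  77], dtype=int32))]
[0.00122446 0.00037297 0.06207279] [0.51234758 0.06935196 0.06207279] 3900
```

View pics/w2.png

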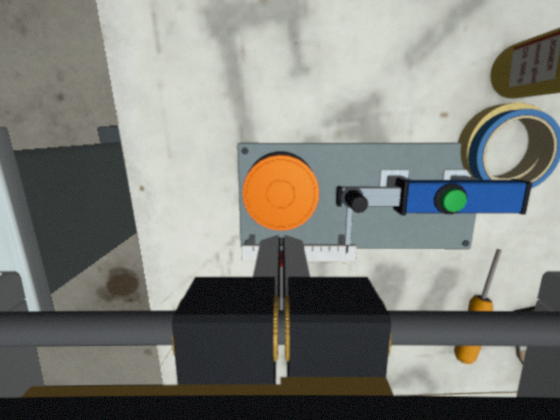

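The lid lies level (tilt about 0.1°, top z 0.0621), at (280,192), so it is seated. The button is at (454,200). Now to the button.

```bash
python3 -m crank '[[1,[-0.0014,0.036,0],[0,0,0]],[1,[0,0.036,0],[0,0,0]],[1,[0,0.036,0],[0,0,0]],[1,[0,0.036,0.02],[0,0,0]],[1,[0,0.0365,0.03],[0,0,0]],[1,[0,0,0.04],[0,0,0]],[1,[0,0,0.03],[0,0,0]],[1,[0,0,0.01],[0,0,0]]]'
python3 -m crank '[[1,[0,0,0.004],[0,0,0]],[1,[0,0,0.003],[0,0,0]],[1,[0,0,0],[0,0,0]]]'
```

```text
time: 6.85
tool_pos: [0.6881, 0.0574, 0.095]
ee_rot: [-3.128, 0.001, 1.52]
wrist_force: [-3.1, 0.1, 4.6]
width: 0.0004
finger_force: 2.2
time: 7.15
tool_pos: [0.6928, 0.0577, 0.0982]
ee_rot: [3.139, -0.0, 1.52]
wrist_force: [0.0, 0.7, 0.6]
width: 0.0006
finger_force: 0.0
```

```bash
python3 -m crank '[[1,[0,0,0.003],[0,0,0]],[1,[0,0,0.003],[0,0,0]],[1,[0,0,0],[0,0,0]]]'
python3 -m crank '[[1,[0,0,0.003],[0,0,0]],[1,[0,0,0.002],[0,0,0]],[1,[0,0,0],[0,0,0]]]'
python3 -m crank '[[1,[0,0,0.002],[0,0,0]],[1,[0,0,0],[0,0,0]]]'
python3 -m crank '[[1,[0,0,0.002],[0,0,0]],[1,[0,0,0],[0,0,0]]]'
```

```text
time: 7.45
tool_pos: [0.6932, 0.0576, 0.0922]
ee_rot: [3.138, -0.0, 1.52]
wrist_force: [1.7, 0.5, 3.4]
width: 0.0004
finger_force: 1.7
time: 7.75
tool_pos: [0.6933, 0.0576, 0.0887]
ee_rot: [3.137, -0.0, 1.52]
wrist_force: [-1.1, 0.3, 10.2]
width: 0.0006
finger_force: 5.0
time: 7.95
tool_pos: [0.6933, 0.0577, 0.0887]
ee_rot: [3.136, -0.0, 1.52]
wrist_force: [-3.6, -0.3, 15.2]
width: 0.0006
finger_force: 7.6
time: 8.15
tool_pos: [0.6934, 0.0576, 0.0886]
ee_rot: [3.135, -0.0, 1.52]
wrist_force: [-5.5, -0.1, 20.3]
width: 0.0006
finger_force: 10.1
```

The button bottomed at z 0.0886, after starting to move near 0.0965. I raise, then measure the knob from two wrist views.

```bash
python3 -m crank '[[1,[0,0,-0.02],[0,0,0]],[0.5,[0,0,-0.04],[0,0,0.5]],[0.5,[0,-0.02,-0.04],[0,0,0]],[0.5,[0,-0.04,-0.02],[0,0,0]],[0.5,[0,-0.042,0],[0,0,0]],[0.5,[0,0,0],[0,0,0]],[0.5,[0,0,0],[0,0,0]]]'
python3 - <<'E'
from bench import vision
from h import *
s=vision.snapshot("wrist");np.savez('wrist3.npz',**s)
cv2.imwrite('pics/w3.png',cv2.resize(np.ascontiguousarray(s["color"][130:330,130:430,::-1]),None,fx=2.6,fy=2.6))
w1=dict(np.load('wrist1.npz'));t=dict(np.load('top0.npz'))
w2=dict(np.load('wrist2.npz'))
for z in(.1105,.1125):print(plane(w1,(343.8,181.2),z),plane(w2,(357,202),z),plane(t,(252,183),z))
print(tri(ray(w1,(343.8,181.2)),ray(w2,(357,202))))
E
```

```text
time: 8.85
tool_pos: [0.5894, 0.0637, 0.2007]
ee_rot: [-3.141, 0.0, 1.512]
wrist_force: [0.5, 0.5, -0.5]
width: 0.0447
finger_force: 0.0
[0.59004984 0.06376026 0.1105    ] [0.58789382 0.06558063 0.1105    ] [0.58690309 0.06034059 0.1105    ]
[0.58966296 0.06411232 0.1125    ] [0.58741789 0.06607539 0.1125    ] [0.58647819 0.06024586 0.1125    ]
(array([0.59581431, 0.05795435, 0.0787812 ]), [np.float64(0.43165177859444853), np.float64(0.4316517785944565)])
```

View pics/w3.png

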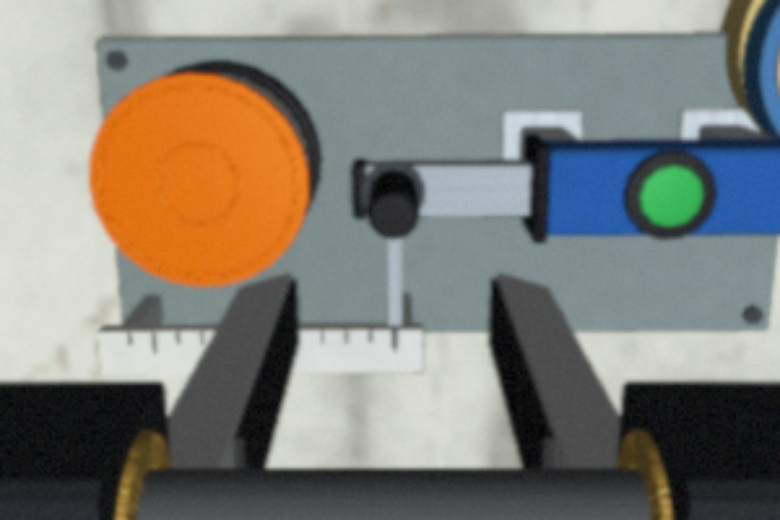

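The button is now flush in its collar at crop (672,196), and the knob top is at crop (394,213), midway between the fingers. I descend and grip.

```bash
python3 - <<'E'
from h import *
w1=dict(np.load('wrist1.npz'));w3=dict(np.load('wrist3.npz'))
print(tri(ray(w1,(343.8,181.2)),ray(w3,(281.5,211.9))),plane(w3,(281.5,211.9),.1125))
E
python3 -m crank '[[0.5,[0,0,0.02],[0,0,0]],[0.5,[0,0,0.03],[0,0,0]],[0.5,[0,0,0.03],[0,0,0]],[0.5,[0,0,0.02],[0,0,0]],[0.5,[0,0,0.01],[0,0,0]],[0.5,[0,0,0.008],[0,0,0]],[0.5,[0,0,0],[0,0,0]]]'
```

```text
(array([0.59026222, 0.06351376, 0.10963071]), [np.float64(0.10054640996554755), np.float64(0.10054640996554955)]) [0.59034271 0.06418805 0.1125    ]
time: 9.6
tool_pos: [0.5906, 0.0635, 0.0825]
ee_rot: [-3.14, 0.0, 1.511]
wrist_force: [0.1, -0.5, 0.6]
width: 0.0469
finger_force: 0.0
```

```bash
python3 -m crank '[[1,[0,0,0],[0,0,0]],[1,[0,0,0],[0,0,0]],[1,[0,0,0],[0,0,0]],[1,[0,0,0],[0,0,0]],[1,[0,0,0],[0,0,0]],[1,[0,0,0],[0,0,0]]]'
python3 -m crank '[[1,[0,-0.005,0],[0,0,0]],[1,[0,-0.005,0],[0,0,0]],[1,[0,0,0],[0,0,0]]]'
```

```text
time: 10.2
tool_pos: [0.5893, 0.0638, 0.0844]
ee_rot: [-3.14, -0.0, 1.511]
wrist_force: [-5.4, -0.3, 6.1]
width: 0.0171
finger_force: 30.0
time: 10.5
tool_pos: [0.5808, 0.0642, 0.0844]
ee_rot: [3.139, -0.0, 1.511]
wrist_force: [1.1, -0.1, 4.4]
width: 0.0171
finger_force: 30.0
```

```bash
python3 -m crank '[[1,[0,-0.01,0],[0,0,0]],[1,[0,-0.015,0],[0,0,0]],[1,[0,-0.015,0],[0,0,0]],[1,[0,-0.01,0],[0,0,0]],[1,[0,-0.007,0],[0,0,0]],[1,[0,0,0],[0,0,0]],[1,[0,0,0],[0,0,0]]]'
python3 - <<'E'
from bench import vision
from h import *
for n in("wrist","top","side"):
    s=vision.snapshot(n);np.savez(n+'4.npz',**s)
    if n=="wrist":cv2.imwrite('pics/w4.png',s["color"][...,::-1])
    else: cv2.imwrite(f'pics/{n}4.png',cv2.resize(np.ascontiguousarray(s["color"][180:240,225:300,::-1]),None,fx=8,fy=8,interpolation=cv2.INTER_CUBIC))
E
```

```text
time: 11.2
tool_pos: [0.5237, 0.0672, 0.0843]
ee_rot: [3.14, 0.001, 1.511]
wrist_force: [2.7, -0.7, 6.2]
width: 0.0174
finger_force: 30.0
```

View pics/w4.png

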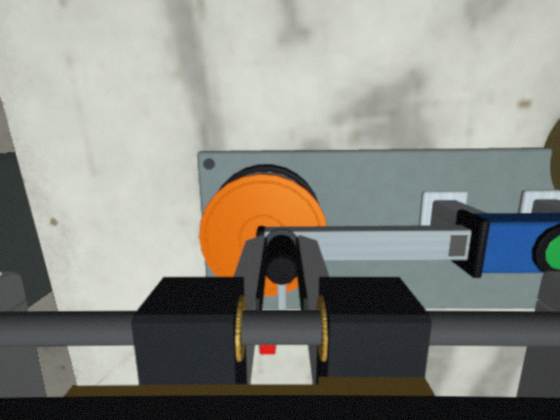

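The hand hides the tip, but the pointer bar at (282,297) and the rider at (267,349) are both visible near the camera's centre column, so height errors barely matter. I measure the offset along the stand from those two.

```bash
python3 - <<'E'
from h import *
s=dict(np.load('wrist4.npz'));w1=dict(np.load('wrist1.npz'))
g=cv2.cvtColor(s["color"],cv2.COLOR_RGB2GRAY)
for r in(288,292,296,300,304,308):print(r,g[r,270:296])
for z in s,w1:print(blobs(mask(z,(0,150,90),(3,255,255),(220,225,330,370))))
g=cv2.cvtColor(w1["color"],cv2.COLOR_RGB2GRAY)
for r in range(196,235,3):print(r,g[r,326:348])
print(w1["color"][228:243,267:281].astype(int)@[1,-.5,-.5])
E
```

```text
288 [134 130 129 128 127 128 132 143 159 174 177 178 176 175 169 157 145 137
 132 136 136 137 137 138 135 138]
292 [130 135 137 138 133 133 140 149 159 175 177 179 174 176 170 158 142 135
 137 135 135 132 133 130 131 130]
296 [136 140 135 135 136 134 135 137 153 171 178 179 176 174 167 158 141 132
 131 134 131 133 130 129 127 130]
300 [134 135 134 131 133 132 130 136 154 170 178 179 177 177 172 159 139 130
 130 128 130 130 131 133 130 133]
304 [128 127 130 131 130 131 128 134 153 171 179 181 176 177 171 159 144 131
 134 133 130 128 130 131 129 133]
308 [133 133 133 133 129 133 132 134 151 171 178 178 179 172 171 158 147 141
 143 140 139 140 138 138 139 137]
[(array([267.  , 348.94]), array([260, 345,  15,   9, 133], dtype=int32))]
[(array([272.61, 238.36]), array([269, 234,   8,   9,  64], dtype=int32))]
196 [127 129 126 126 126 125 124 121 136 162 167 160 147 130 125 125 127 127
 131 128 127 131]
199 [125 127 125 127 128 131 127 124 142 164 166 162 147 128 127 126 128 128
 132 128 128 129]
202 [125 128 129 126 126 124 121 121 147 164 167 160 147 128 125 128 125 127
 126 128 126 128]
[... 1579 characters left out ...]
  27.5  85.  133.  140.5 150.5 150.5 146.5 136.5 115.   61.5  16.
   -0.5  -3. ]
 [  4.   46.  119.5 166.  171.  171.  168.  168.  170.5 153.   90.5  25.
   -1.5  -5. ]
 [  7.   51.5 128.5 173.  174.  174.  173.  174.5 175.  160.   99.5  30.
    1.5  -3.5]
 [  8.5  50.5 129.  173.  174.5 176.  175.5 174.  174.5 160.   98.5  29.5
    3.   -2.5]
 [ 11.5  54.  130.  174.  176.  173.  174.5 175.5 171.5 161.5 102.5  33.
    4.5   0. ]
 [  9.5  49.  125.5 174.5 177.5 176.5 179.  178.5 176.  159.5 100.   32.5
    4.    0.5]
 [  8.   44.5 119.5 173.  178.  177.  173.5 178.5 177.  161.   96.5  31.
    5.    1. ]
 [  8.5  37.5 101.5 144.5 153.  154.5 154.  158.  155.  140.   83.   28.5
    5.5   3.5]]
```

View pics/side4.png

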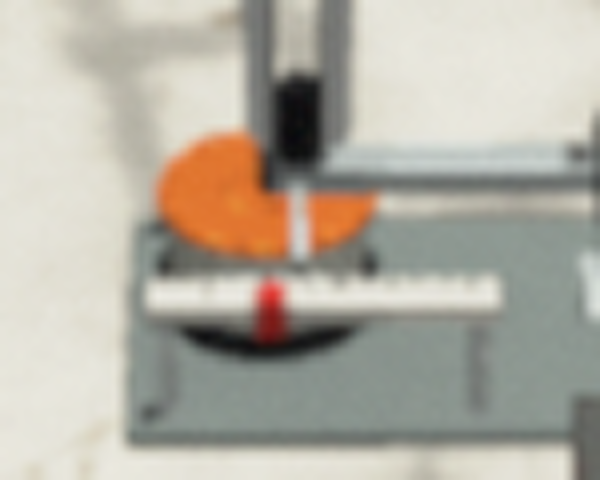

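The side crop shows the rider at crop (270,310) with the pointer bar still to its right at about (300,220), so there is some travel left. I compute how much.

```bash
cat > c.py <<'E'
from h import *
a=np.radians(176.6);u=np.array([np.cos(a),np.sin(a),0])
w1=dict(np.load('wrist1.npz'))
def both(s,bar,rid,zb,zr):
    return (plane(s,rid,zr)-plane(s,bar,zb))@u*1e3
if __name__=="__main__":
    s=dict(np.load('wrist4.npz'))
    print('total from in (nib vs bar)',both(w1,(335.0,219),(272.97,231),.0705,.068),'dark line',both(w1,(334.2,227),(272.97,231),.068,.068))
    for zr in(.066,.068,.071):print('now remaining',both(s,(281.6,299),(267.0,349),.0705,zr))
    e=np.array([1,0,0])
    for p in((.5893,.0638),(.5237,.0672)):print(np.array([*p,0])@u)
    t=dict(np.load('wrist4.npz'));print(plane(s,(281.6,299),.0705),plane(s,(267,349),.068))
E
python3 c.py
```

```text
total from in (nib vs bar) 75.8813114917266 dark line 75.89755265902208
now remaining 10.604635089851898
now remaining 10.506222951990967
now remaining 10.358604745199408
-0.5844789839613286
-0.5187928095793714
[0.52221469 0.02620541 0.0705    ] [ 0.50926399 -0.01462802  0.068     ]
```

```bash
python3 -m crank '[[1,[0,-0.005,0],[0,0,0]],[1,[0,-0.004,0],[0,0,0]],[1,[0,-0.0013,0],[0,0,0]],[1,[0,0,0],[0,0,0]],[1,[0,0,0],[0,0,0]],[1,[0,0,0],[0,0,0]]]'
python3 - <<'E'
from bench import vision
from c import *
s=vision.snapshot("wrist");np.savez('wrist5.npz',**s)
t=vision.snapshot("side");np.savez('side5.npz',**t)
cv2.imwrite('pics/side5.png',cv2.resize(np.ascontiguousarray(t["color"][180:240,225:300,::-1]),None,fx=8,fy=8,interpolation=cv2.INTER_CUBIC))
g=cv2.cvtColor(s["color"],cv2.COLOR_RGB2GRAY)
print(s["color"][300,262:300].tolist())
print(g[292,262:300],g[300,262:300]);print(blobs(mask(s,(0,150,90),(3,255,255),(220,225,340,370))))
E
```

```text
time: 11.95
tool_pos: [0.5138, 0.0677, 0.0843]
ee_rot: [3.14, 0.001, 1.511]
wrist_force: [2.6, -1.5, 6.4]
width: 0.0173
finger_force: 30.0
[[45, 49, 50], [91, 103, 101], [116, 131, 129], [123, 137, 134], [122, 137, 134], [120, 134, 132], [124, 138, 137], [121, 135, 133], [121, 133, 132], [120, 135, 133], [122, 136, 133], [119, 133, 131], [120, 133, 132], [119, 133, 132], [120, 134, 130], [126, 136, 138], [143, 153, 153], [160, 172, 174], [166, 180, 182], [167, 181, 185], [166, 181, 185], [165, 179, 183], [161, 175, 179], [151, 161, 164], [133, 144, 142], [119, 136, 133], [120, 136, 132], [122, 135, 133], [118, 133, 131], [117, 131, 129], [119, 133, 131], [116, 129, 129], [120, 132, 129], [122, 134, 132], [120, 135, 130], [120, 133, 130], [115, 129, 124], [89, 99, 98]]
[ 26  61  98 125 134 134 132 136 134 132 134 134 130 132 138 146 157 170
 177 176 173 171 169 157 145 137 134 133 134 134 136 138 134 134 133 131
  99  56] [ 48  99 126 132 132 130 134 131 129 130 131 129 129 129 129 133 150 169
 176 177 177 175 171 158 140 131 131 131 128 127 129 125 128 130 130 129
 124  96]
[(array([280.85, 348.92]), array([274, 345,  15,   9, 130], dtype=int32))]
```

View pics/side5.png

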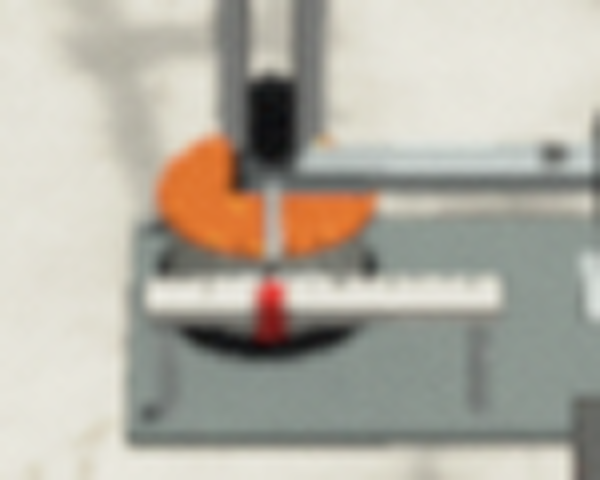

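The pointer bar and the rider now line up in the side view (both at crop x≈270). I work out the remaining fraction.

```bash
python3 - <<'E'
from c import *
s=dict(np.load('wrist5.npz'))
print(both(s,(281.65,299),(280.85,349),.0705,.068))
print((np.array([.5138,.0677,0])-np.array([.5893,.0638,0]))@u*1e3)
E
```

```text
0.5496564557589023
75.59840186519055
```

```bash
python3 -m crank '[[1,[0,-0.0005,0],[0,0,0]],[1,[0,0,0],[0,0,0]],[1,[0,0,0],[0,0,0]],[1,[0,0,0],[0,0,0]],[1,[0,0,0],[0,0,0]]]'
python3 - <<'E'
from bench import vision
from c import *
s=vision.snapshot("wrist")
r=blobs(mask(s,(0,150,90),(3,255,255),(220,225,340,370)))[0][0]
g=cv2.cvtColor(s["color"],cv2.COLOR_RGB2GRAY)[294:306,270:294].mean(0)-133;g=np.clip(g,12,None)-12
b=270+(g*np.arange(24)).sum()/g.sum()
print(r,b,both(s,(b,299),r,.0705,.068))
E
```

```text
time: 12.55
tool_pos: [0.5136, 0.0677, 0.0844]
ee_rot: [3.139, 0.001, 1.511]
wrist_force: [3.2, -1.7, 5.3]
width: 0.0172
finger_force: 30.0
[281.   348.94] 281.52076124567475 0.35265502890949885
```

Aligned to within about 0.4 mm and still holding; handing in.

```bash
python3 -c "
from bench import robot
print(robot.close_job())"
```

```text
the job is handed in; nothing more can be done
None
```

The job is handed in, with no verdict returned: the lid is seated level, the lock button is fully down, and the gripper still holds the knob with the pointer within about 0.4 mm of the red rider by my measurement.

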